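# Bring the matching pipette upright over the tip box

### The arm

A 6-joint arm with a two-finger parallel gripper is mounted at the origin on a cart in front of the work surface, level with it; the furniture and walls round the work are solid. World frame = base frame: x ahead of the robot, y to its left, z up, the work surface at z = 0. Lengths are in m, angles in rad, forces in N, time in s.
With the tool pointing down it reaches from about 0.375 to 0.9 m from the base axis. Payload 3.1 kg.
Tool frame: the origin (TCP) lies on the centre line of the jaws, within the pads' length; the fingertips stand 22 mm ahead of it and the grasp point (between the pads) lies 3 mm ahead of it; z points along the fingers, x is the direction in which the jaws open and shut, and the axes are right-handed (so a half turn about z gives the same grasp; the last joint's range is limited). The gripper opens to 87 mm and grips with 3 to 60 N. Pads are 19 mm wide; open, the fingers measure 117 mm over their backs; the gripper's body (75 mm by 190 mm) begins 51 mm behind the grasp point.
Start: joints at [-1.405, 0.527, 1.433, -0, 1.181, -0.178], TCP at [0.211, -0.588, 0.245] pointing down, gripper open.
Joint ranges: [-3.08, 3.08], [-0.75, 2.2], [0.22, 2.44], [-1.43, 4.57], [0, 2.65], [-2.85, 2.85]. Speed limits (rad/s): [2.79, 2.79, 3.14, 3.14, 3.14, 3.14].

### API

Orientations are given as a unit quaternion [x, y, z, w].
In Python, from rig import robot, camera, order gives the robot as it stands.
- The arm moves only by the shell command python3 -m pendant 'ROWS' [OPENING] [FORCE]. ROWS is JSON, a list of rows, each a list of 2 entries, a list of its own where there are three numbers: the shift along the tool's x, y, z in mm, then the turn about the tool's z in degrees. A call has 1 to 8 rows; each row shifts and turns the commanded pose from where the row before left it, along the tool's axes as they then stand; what a row does not reach is not made up. A row lasts 1/8 s, in which the tool goes at most 62.5 mm and 10.7 degrees, less where a joint would pass 70% of its speed; a pose out of reach is approached as far as the arm can. A call with a gripper value outside its range is refused whole. OPENING is the finger opening in mm, from 0 to 87, set as the call begins (- or left out, the last holds). The fingers move at their own pace and stop on an object; FORCE is the grip in N (left out, the last holds). Time passes only in rows, so rows that do not move let the fingers close. It gives the time, the measured TCP pose, the force and the opening at its end, in the units of the state.
- robot.get_obs(): the state, without advancing time (a new reading comes with each control period).
- camera(name): name is "scene" or "top" or "wrist"; returns a dict with "pixels" (384x512x3 uint8, blue, green, red), "mtx" (3x3 intrinsics, pixels), "R" (3x3) and "t" (3): a world point X has camera coordinates R X + t. Camera axes: x right, y down, z forward; pixel columns grow to the right and rows downward; lengths in m; the calibration is good to about 2 mm. A picture is of the moment at which its call begins. There is no depth.
- order.hand_in(): hands the job in, once; it reports no verdict.
The state is a dict: "time": time; "q": joint angles; "joint_velocities": joint speeds; "joint_torque": joint torques, N m; "position": TCP position; "tool_rot": TCP orientation; "ft_force": force on the tool from outside, world axes, zero at the start; "moment": the same for the moment, N m; "grip_width": finger opening in m.
Only numpy, scipy, OpenCV 4.12 (cv2) and the standard library are available. Lean on these libraries where they do the work, as an engineer would, in place of code of your own. Each camera call takes 0.05 s, during which the arm holds its last target. There are 200 camera calls.

### The job

Swing the clear lid of the tip box fully back, then draw the pipette with the yellow button (it matches the yellow tips) out of the slanted stand, turn it upright with its nozzle pointing straight down and hold it still over the tips, the nozzle a few centimetres clear of them, ready to be pressed onto a tip. Finish while still holding it there; leave the pipette with the blue button hanging in the stand and do not disturb the tube and the beaker.

Things in the scene. Friction and masses are not known exactly. Their poses are not given: they have to be found in the camera images.
- tip_box_lid (a joint): Lid hinge of the tip box, rad: 0 shut, grows as it opens up and away, stop at 1.92. Hinge axis along the box's y, 43 mm behind the box's centre (+x), 47 mm above its underside. The lid is light (30 g) with no latch; let go below about 0.75 rad it falls shut, from there to about 1.45 friction just holds it, beyond 1.5 it falls back to the stop and stays.
- tip_box: Low blue box of yellow pipette tips, clear lid shut, 92 x 128 x 79 mm (x, y, z), fixed. Origin: centre of its underside; x from the front (tab side) to the hinge side, y along its length, z up. Front face 41 mm before the centre; walls end 45 mm up; the tips stand in rows over 74 x 114 mm, tops at most 46 mm up. The lid is the part from 46 to 79 mm, 84 x 124 mm outside.
- lid_tab (a point): Middle of the underside of the lid's front tab, where a fingertip can lift it; moves with the lid. The tab is 20 mm long along y, 6 mm high and stands out 4 mm from the lid's front face (5 mm from the box's front face below). Shut: underside 49 mm above the bench, this point 44 mm in front of the box's centre. Axes as the box's while shut.
- stand: White slanted stand for two pipettes, 155 x 156 x 137 mm, fixed. Origin under its centre; x away from the robot (up the slope), y across, z up. Places at y = +37.5 and -37.5 mm. There a pipette lies in two open-topped U cradles 136 mm apart, 18 and 15 mm deep, 1.5 to 2 mm side play, axis 30 degrees above level, nozzle low towards -x, body centre 107 mm up. It comes out upward.
- pip_yellow: Grey micropipette with the YELLOW button, 246 mm long, 85 g; its place in the stand varies. Own x runs from nozzle to button, y to the finger hook's side (facing down in the stand), z across its 22 mm thickness. Its long axis lies at y = -6.5, z = 11 mm of this frame. The finger hook lies on the upper cradle and keeps it from sliding down.
- pip_yellow_grip (a point): Centre of the yellow-button pipette's body, on its axis, near its centre of gravity: grip here across the 22 mm thick flat sides (its z, level in the stand). The body is 29 mm high in y and reaches 57 mm towards the nozzle, 54 mm towards the button; upper cradle 54 mm, lower cradle 82 mm away; the button ends 103 mm off. Axes as the pipette's.
- pip_yellow_nozzle (a point): Nozzle end of the yellow-button pipette, on its axis, 143 mm from the grip point. Axes as the pipette's.
- pip_blue_grip (a point): The same body centre on the pipette with the BLUE button, same size, which stays in the other place of the stand, 75 mm beside.
- tube_mid (a point): Middle (56 mm up) of a loose standing 50 ml tube with pink cap, 34 mm wide, 113 mm high; leave it alone.
- beaker_mid (a point): Middle (30 mm up) of a loose small clear beaker, 45 mm wide, 59 mm high; leave it alone.

How it is judged:
On the way, in this order (a step that is already met when the one before it is completed fails the run):
1. the tip box's lid is swung back open (value of joint tip_box_lid above 1.4 rad), for 0.2 s.
2. the yellow-button pipette is drawn clear of the stand, held by the fingers (distance of pip_yellow_grip from where it was at the start of the episode above 0.04 m and contact force between pip_yellow and stand below 0.05 N and contact force between the fingers and pip_yellow above 1 N), for 0.2 s.
At the end, for the whole second after the job is handed in: Lid open beyond 1.4 rad; yellow-button pipette held still by the fingers alone, upright within 0.30 rad, touching neither box nor stand, nozzle over the field of tips (36 mm, 56 mm of its centre) and 56 to 125 mm above the box's underside; blue pipette moved < 15 mm, tube and beaker < 30 mm (value of joint tip_box_lid above 1.4 rad and angle between pip_yellow's own x axis and vertical below 0.3 rad and x of pip_yellow_nozzle in the frame of tip_box between -0.036 and 0.036 m and y of pip_yellow_nozzle in the frame of tip_box between -0.056 and 0.056 m and z of pip_yellow_nozzle in the frame of tip_box between 0.056 and 0.125 m and contact force between the fingers and pip_yellow above 1 N and contact force between pip_yellow and tip_box below 0.1 N and contact force between pip_yellow and stand below 0.1 N and linear speed of pip_yellow below 0.03 m/s and angular speed of pip_yellow below 0.3 rad/s and distance of pip_blue_grip from where it was at the start of the episode below 0.015 m and contact force between the fingers and pip_blue below 0.1 N and distance of each of tube_mid, beaker_mid from where it was at the start of the episode below 0.03 m); the arm keeps its last pose, push and grip.
It fails at once if the blue-button pipette is dragged out of its place (distance of pip_blue_grip from where it was at the start of the episode above 0.03 m).
It fails at once if the tube is knocked away or over (distance of tube_mid from where it was at the start of the episode above 0.05 m).
It fails at once if the beaker is knocked away or over (distance of beaker_mid from where it was at the start of the episode above 0.05 m).
It also fails if it takes over 54 s, if anything falls off the work surface, if the arm or the gripper's body presses on something with over 40 N, if the wrist force passes 120 N, or if a joint passes its speed limit or range.

## Working session

There is one attempt and no reset: what is moved stays moved. The work goes in short steps, Python scripts to look and compute and a shell command to move; the robot and the scene stay as the last step left them, time stands still between calls to the robot, and variables do not carry over. Pictures are saved under pics/ and viewed, about 8 in all and at most 12, crops included, and the job is handed in when it is done.

```bash
ls; mkdir -p pics
python3 - <<'E'
from rig import robot,camera
import cv2,json,pickle
d={}
for n in("scene","top","wrist"):
    c=camera(n);d[n]=c;print(n,c["mtx"].tolist() if hasattr(c["mtx"],'tolist') else c["mtx"],c["R"],c["t"])
pickle.dump(d,open("cams.pkl","wb"))
for n in("scene","top"): cv2.imwrite(f"pics/{n}0.png",cv2.resize(d[n]["pixels"],(800,600),interpolation=cv2.INTER_CUBIC))
print(robot.get_obs())
E
```

```text
pics
scene [[493.72887519802987, 0.0, 251.21182354423345], [0.0, 493.72887519802987, 189.64616941891373], [0.0, 0.0, 1.0]] [[-0.81061184 -0.58523492 -0.02021203]
 [-0.28492751  0.424339   -0.85950726]
 [ 0.51159042 -0.6909678  -0.51072374]] [0.43738816 0.23283613 0.91438138]
top [[414.0767734390521, 0.0, 252.90853602804432], [0.0, 414.0767734390521, 188.66470236532652], [0.0, 0.0, 1.0]] [[ 0.02355516 -0.99917771  0.03300088]
 [-0.99925056 -0.02454542 -0.02993061]
 [ 0.03071602 -0.03227113 -0.99900706]] [-0.04717651  0.55289422  1.1286075 ]
wrist [[329.6381823573366, 0.0, 250.3988843759537], [0.0, 329.6381823573366, 193.40116600619356], [0.0, 0.0, 1.0]] [[ 0.33625052 -0.94176749 -0.00309491]
 [-0.91219245 -0.32650463  0.24758768]
 [-0.23418053 -0.08042833 -0.96886055]] [-0.62216236 -0.02911851  0.39043218]
{'time': 0.15, 'q': array([-1.40550851e+00,  5.28257293e-01,  1.43360420e+00, -1.81437548e-05,
        1.18142681e+00, -1.78482471e-01]), 'joint_velocities': array([ 3.95465521e-04, -2.32143646e-03, -4.53352910e-03,  8.93624566e-04,
        9.40744197e-04, -6.75114086e-05]), 'joint_torque': array([ 9.36165270e-04, -4.40431023e+01, -1.76841760e+01,  6.33221841e-02,
        5.52752812e-02, -1.03258621e-04]), 'position': array([ 0.21059405, -0.58788647,  0.24379475]), 'tool_rot': array([ 8.17632164e-01, -5.75740329e-01, -6.01507829e-04, -5.97553154e-04]), 'ft_force': array([0.23638867, 0.24160324, 0.16207552]), 'moment': array([-0.03773932, -0.06274846,  0.00213487]), 'grip_width': 0.08694027235894698}
```

View pics/scene0.png

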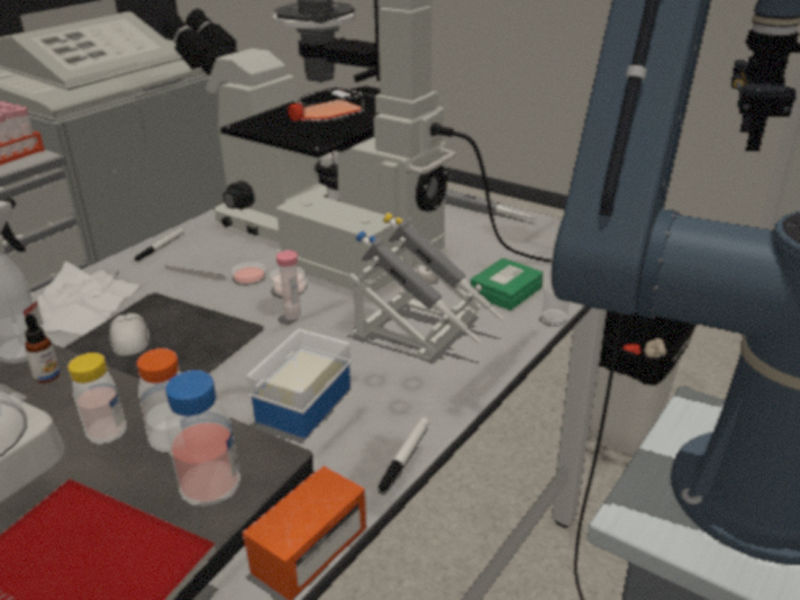

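View pics/top0.png

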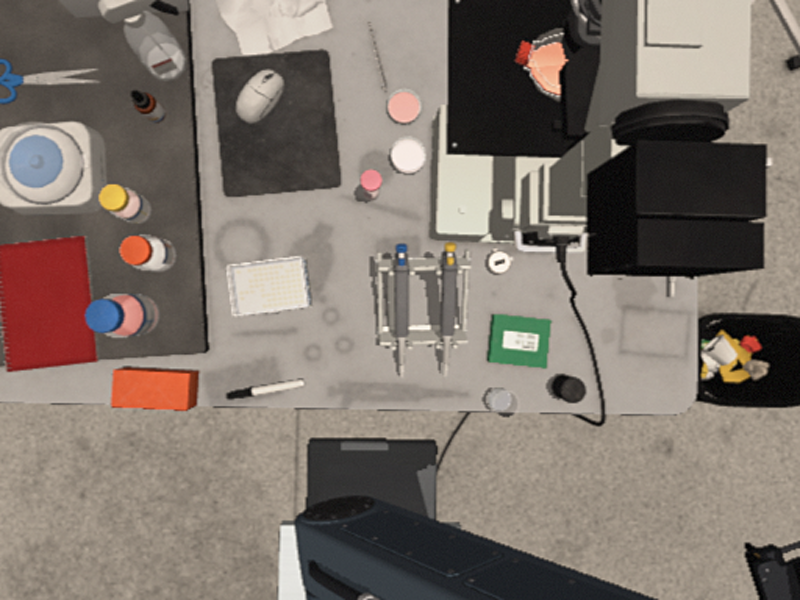

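The scene view shows the box at about (300,385), the stand with the pipettes at (420,280), the tube at (288,290) and the beaker at (555,305). In the top view they are at (268,287), (425,300), (370,182) and (500,400). I'll enlarge both for measuring.

Run:
```python
import cv2,pickle,numpy as np
d=pickle.load(open("cams.pkl","rb"))
# top crop cols 135-335 rows 140-265 x4 ; scene crop cols 150-330 rows130-280
a=cv2.resize(d["top"]["pixels"][140:265,135:335],None,fx=4,fy=4,interpolation=cv2.INTER_CUBIC)
b=cv2.resize(d["scene"]["pixels"][130:280,150:330],None,fx=4,fy=4,interpolation=cv2.INTER_CUBIC)
cv2.imwrite("pics/topc.png",a);cv2.imwrite("pics/scenec.png",b)
```

```text
(no output)
```

View pics/topc.png

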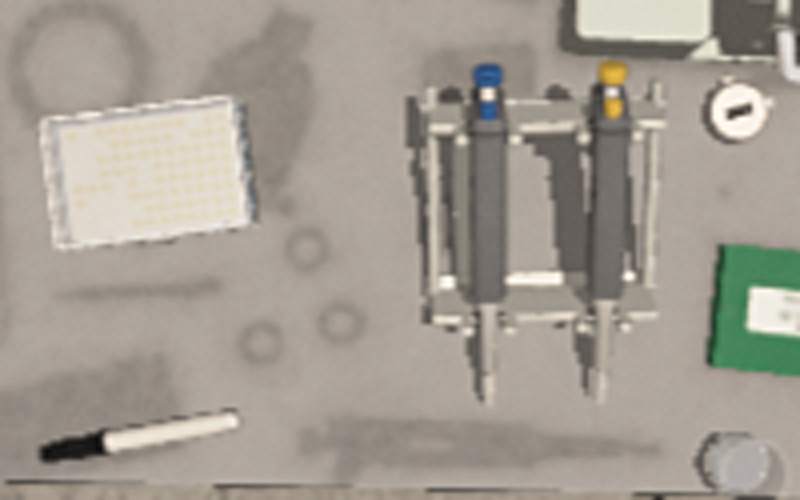

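View pics/scenec.png

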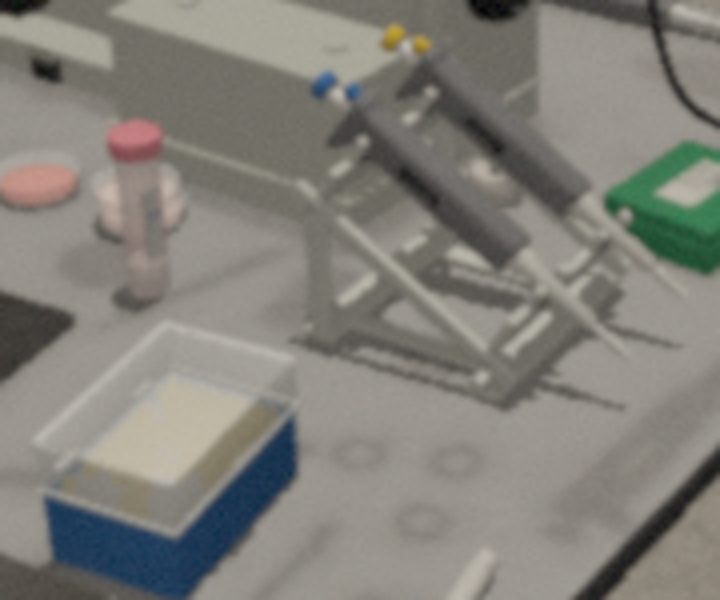

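The top crop shows the lid's top corners at (40,118), (236,96), (252,222) and (60,250). The yellow nozzle is at (598,402) with its button end at (613,65), and the blue pair is at (488,403) and (488,68). The scene crop puts the lid corners at (168,322), (297,360), (178,535) and (35,440), the yellow pair at (686,297) and (390,35), and the blue pair at (628,357) and (325,83).

```bash
cat > h.py <<'E'
import numpy as np,pickle
from scipy.optimize import least_squares
from scipy.spatial.transform import Rotation as Ro
def proj(c,X):
    p=np.asarray(X)@np.asarray(c["R"]).T+c["t"]; p=p@np.asarray(c["mtx"]).T
    return p[...,:2]/p[...,2:]
def rz(a): return Ro.from_euler('z',a).as_matrix()
T=lambda L:np.array(L)/4.+[135,140]-.4
S=lambda L:np.array(L)/4.+[150,130]-.4
E
python3 - <<'E'
from h import *
d=pickle.load(open("cams.pkl","rb"));t,s=d["top"],d["scene"]
c=np.array([[.042,.062,.079],[.042,-.062,.079],[-.042,-.062,.079],[-.042,.062,.079]])
ot=T([[40,118],[236,96],[252,222],[60,250]])
os=S([[168,322],[297,360],[178,535],[35,440]])
# scene: match corners: determine cyclic shift
best=None
for k in range(4):
    f=lambda p:np.r_[(proj(t,c@rz(p[2]).T+[p[0],p[1],0])-ot).ravel(),(proj(s,c@rz(p[2]).T+[p[0],p[1],0])-np.roll(os,k,0)).ravel()]
    r=least_squares(f,[.5,.3,.1])
    if best is None or r.cost<best[0]: best=(r.cost,k,r.x,r.fun.reshape(-1,2).round(1))
print("box",best)
L=np.array([-.143,.103])
g=lambda p,y:np.array([p[0],p[1],p[4]])+(np.c_[L*np.cos(np.pi/6),[y]*2,L*np.sin(np.pi/6)])@rz(p[2]).T
o=np.r_[T([[598,402],[613,65]]),S([[686,297],[390,35]]),T([[488,403],[488,68]]),S([[628,357],[325,83]])]
f=lambda p:(np.r_[proj(t,g(p,-p[3])),proj(s,g(p,-p[3])),proj(t,g(p,p[3])),proj(s,g(p,p[3]))]-o).ravel()
for fix in(0,1):
    F=(lambda p:f(p)) if not fix else (lambda p:np.r_[f(p),1e4*(p[3]-.0375),1e4*(p[4]-.107)])
    r=least_squares(F,[.5,.1,0,.0375,.107]);p=r.x
    print("pips",p,r.fun[:16].reshape(-1,2).round(1))
    for y in(-p[3],p[3]): print(np.array([p[0],p[1],p[4]])+rz(p[2])@[0,y,0])
def ray(c,u,z):
    R=np.asarray(c["R"]);C=-R.T@c["t"];v=R.T@np.linalg.inv(c["mtx"])@np.r_[u,1];return C+v*(z-C[2])/v[2]
print("tube",ray(t,np.array([371,181])*.64,.113),ray(s,np.array([287,258])*.64,.113),"beaker",ray(t,np.array([500,401])*.64,.03),ray(s,np.array([556,300])*.64,.03))
print("microscope base low edge approx",ray(t,np.array([435,235])*.64,.0))
E
```

```text
box (np.float64(86.43822362033154), 1, array([0.55845695, 0.1822294 , 0.15373648]), array([[ -1.2,   1.7],
       [ -2. ,   1.1],
       [ -1.8,   2. ],
       [ -2.2,   1.3],
       [ -0.2,   0.6],
       [ -0.1,  -0.1],
       [  0.5,  -0.5],
       [ -1.1, -12.1]]))
pips [ 0.53895098 -0.07827652  0.0421203   0.03720958  0.1038469 ] [[ 0.2  0.1]
 [ 0.1  0.3]
 [ 0.2  0.3]
 [-0.2  0.3]
 [ 0.   0.4]
 [ 0.5  0. ]
 [ 0.2  0. ]
 [-1.3 -0.4]]
[ 0.5405178 -0.1154531  0.1038469]
[ 0.53738417 -0.04109995  0.1038469 ]
pips [ 0.53825551 -0.07714921  0.04100919  0.0374966   0.10698762] [[-0.1  0.4]
 [-0.   0.5]
 [ 0.3 -0.5]
 [-0.2 -0.7]
 [-0.5  0.8]
 [-0.   0.2]
 [ 0.2 -0.7]
 [-1.4 -1.3]]
[ 0.53979278 -0.11461428  0.10698762]
[ 0.53671823 -0.03968413  0.10698762]
tube [0.7322736  0.01258076 0.113     ] [0.72340441 0.02427193 0.113     ] beaker [ 0.37424308 -0.21856471  0.03      ] [ 0.37426591 -0.2226516   0.03      ]
microscope base low edge approx [ 0.66238923 -0.10259407  0.        ]
```

Run:
```python
from h import *
d=pickle.load(open("cams.pkl","rb"));t,s=d["top"],d["scene"]
c=np.array([[.042,.062,.079],[.042,-.062,.079],[-.042,-.062,.079],[-.042,.062,.079]])
e=np.array([[.042,.062,.079],[.042,-.062,.079],[-.042,-.062,.079],[-.042,.062,.046],[-.041,.064,0],[-.041,-.064,.045]])
ot=T([[40,118],[236,96],[252,222],[60,250]])
os=S([[35,440],[168,322],[297,360],[178,535],[178,597],[297,412]])
w=lambda a,p:a@rz(p[2]).T+[p[0],p[1],0]
ft=lambda p:(proj(t,w(c,p))-ot).ravel()
fs=lambda p:(proj(s,w(e,p))-os).ravel()
for f in(ft,fs,lambda p:np.r_[ft(p),fs(p)]):
    r=least_squares(f,[.5,.2,.1],loss='soft_l1');print(r.x,r.fun.reshape(-1,2).round(1).tolist())
x,y,a=r.x
print("tab",np.array([x,y,.049])+rz(a)@[-.044,0,0])
```

```text
[0.56253355 0.17769726 0.15839046] [[0.5, 0.3], [-0.2, -0.5], [0.0, 0.3], [-0.3, -0.2]]
[0.56023039 0.18146209 0.14497295] [[-0.7, -0.0], [-0.2, -0.5], [0.2, -0.8], [-0.5, 0.5], [0.4, 3.0], [1.0, -1.5]]
[0.56208111 0.17912097 0.15027847] [[0.1, 0.3], [-0.6, -0.2], [-0.6, 0.7], [-1.0, -0.2], [-0.4, -0.8], [-0.3, -1.2], [0.1, -1.6], [-0.2, -0.5], [0.6, 2.0], [0.9, -2.4]]
tab [0.51857701 0.17253358 0.049     ]
```

The fit puts the box at (0.562, 0.179) with yaw 0.152 rad. The yellow grip is at (0.540, -0.115, 0.106) and the stand's yaw is 0.041 rad. The tool can only yaw, so my plan has two parts:
- **Lid:** pinch the tab sideways and swing it up.
- **Pipette:** grip it buttonward of its centre of gravity with light force, so it can pivot upright.

```bash
cat > g.py <<'E'
# remaining shift (tool axes, mm) and turn (deg) to world target x y z yaw(deg of tool x)
import sys,numpy as np
from rig import robot
from scipy.spatial.transform import Rotation as Ro
o=robot.get_obs();R=Ro.from_quat(o["tool_rot"]).as_matrix()
y0=np.degrees(np.arctan2(R[1,0],R[0,0]))
print("t",round(o["time"],2),"pos",o["position"].round(4),"yaw",y0.round(2),"q",o["q"].round(2),"F",o["ft_force"].round(2),"w",round(o["grip_width"]*1e3,1))
if len(sys.argv)>4:
    x,y,z,a=map(float,sys.argv[1:5]);th=np.radians(a)
    d=np.array([x,y,z])-o["position"]
    X=[np.cos(th),np.sin(th),0];Y=[np.sin(th),-np.cos(th),0]
    print("after turn",round((y0-a+180)%360-180,2),"shift",(1e3*np.array([d@X,d@Y,-d[2]])).round(1))
E
python3 -m pendant '[[[0,0,-30],5.5],[[0,0,-30],5.5],[[-50,-29,0],0],[[-50,-29,0],0],[[-50,-29,0],0],[[-50,-29,0],0],[[-50,-29,0],0],[[-50,-29,0],0]]' 34 20; python3 g.py .5027 .170 .16 -81.3
```

```text
time: 1.15
position: [0.3377, -0.2637, 0.3045]
tool_rot: [0.758, -0.652, 0.0, -0.0]
ft_force: [1.4, -0.8, -0.1]
grip_width: 0.0342
t 1.15 pos [ 0.3377 -0.2637  0.3045] yaw -81.34 q [-0.93  0.18  1.82  0.    1.15  0.49] F [ 1.38 -0.76 -0.09] w 34.2
after turn -0.04 shift [-403.7 -228.8  144.5]
```

```bash
python3 -m pendant '[[[-50,-29,0],0],[[-50,-29,0],0],[[-50,-29,0],0],[[-50,-29,0],0],[[-50,-29,0],0],[[-50,-29,0],0],[[-50,-29,20],0],[[-50,-25,30],0]]'; python3 -m pendant '[[[0,0,30],0],[[0,0,30],0],[[0,0,0],0]]';  python3 g.py .5027 .170 .064 -81.3
```

```text
time: 2.15
position: [0.5034, 0.1656, 0.2552]
tool_rot: [0.759, -0.651, 0.001, -0.001]
ft_force: [0.8, 0.0, 0.6]
grip_width: 0.0343
time: 2.52
position: [0.4999, 0.1636, 0.1928]
tool_rot: [0.759, -0.651, -0.002, 0.002]
ft_force: [-0.1, -0.5, 0.2]
grip_width: 0.0339
t 2.52 pos [0.4999 0.1636 0.1928] yaw -81.28 q [ 0.1   0.47  1.73 -0.    0.95  1.52] F [-0.09 -0.53  0.19] w 33.9
after turn 0.02 shift [ -5.9  -3.7 128.8]
```

```bash
python3 -m pendant '[[[-6,0,40],0],[[0,0,40],0],[[0,0,20],0],[[0,0,0],0]]'; python3 g.py .5027 .170 .064 -81.3
python3 - <<'E'
from rig import camera
import cv2
c=camera("wrist");cv2.imwrite("pics/w1.png",c["pixels"])
E
```

```text
time: 3.02
position: [0.501, 0.1692, 0.0949]
tool_rot: [0.758, -0.652, -0.0, 0.0]
ft_force: [0.3, -0.1, -1.0]
grip_width: 0.0341
t 3.02 pos [0.501  0.1692 0.0949] yaw -81.34 q [0.11 0.63 1.8  0.   0.72 1.53] F [ 0.3  -0.08 -0.95] w 34.1
after turn -0.04 shift [-0.5 -1.8 30.9]
```

View pics/w1.png

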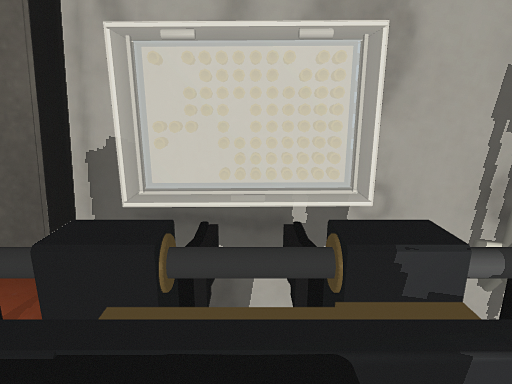

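The wrist view shows the tab at about (248,197), centred between the fingers (their middle is near column 252). Next I go down and forward until it touches.

```bash
python3 -m pendant '[[[0,0,20],0],[[0,0,11],0],[[0,-3,0],0],[[0,-2,0],0],[[0,0,0],0]]'; python3 -m pendant '[[[0,-1.5,0],0],[[0,0,0],0]]';python3 -m pendant '[[[0,-1.5,0],0],[[0,0,0],0]]'; python3 g.py .5027 .170 .064 -81.3
```

```text
time: 3.7
position: [0.5068, 0.1704, 0.0647]
tool_rot: [0.759, -0.651, 0.001, -0.001]
ft_force: [-0.2, 0.1, 0.3]
grip_width: 0.0337
time: 3.95
position: [0.5077, 0.1705, 0.0642]
tool_rot: [0.759, -0.651, 0.0, -0.0]
ft_force: [1.3, -0.2, -0.6]
grip_width: 0.0342
time: 4.2
position: [0.5091, 0.1707, 0.064]
tool_rot: [0.759, -0.651, 0.0, -0.0]
ft_force: [-0.4, 0.5, -0.4]
grip_width: 0.0339
t 4.2 pos [0.5091 0.1707 0.064 ] yaw -81.3 q [ 0.12  0.69  1.79 -0.    0.66  1.53] F [-0.37  0.47 -0.35] w 33.9
after turn 0.0 shift [-0.3  6.4  0. ]
```

```bash
for i in 1 ; do python3 -m pendant '[[[0,-1,0],0],[[0,0,0],0]]'|grep -E 'posi|forc'; python3 -m pendant '[[[0,-1,0],0],[[0,0,0],0]]'|grep -E 'posi|forc'; python3 -m pendant '[[[0,0,0],0]]'|grep -E 'posi|forc'; done
```

```text
position: [0.51, 0.1708, 0.064]
ft_force: [-1.0, 0.3, -0.3]
position: [0.5104, 0.1709, 0.0639]
ft_force: [-1.5, -0.9, 0.3]
position: [0.5104, 0.171, 0.0639]
ft_force: [-2.1, -0.6, 0.5]
```

The finger edges are touching the lid front, with Fx about -2 N. Closing on the tab.

```bash
python3 -m pendant '[[[0,0.3,0],0],[[0,0,0],0],[[0,0,0],0],[[0,0,0],0]]' 0 15; python3 g.py
```

```text
time: 5.32
position: [0.5103, 0.1719, 0.0639]
tool_rot: [0.758, -0.652, -0.001, -0.0]
ft_force: [-1.5, 5.4, -0.0]
grip_width: 0.018
t 5.33 pos [0.5103 0.1719 0.0639] yaw -81.34 q [0.12 0.69 1.79 0.   0.66 1.53] F [-1.53  5.38 -0.03] w 18.0
```

```bash
python3 -m pendant '[[[-1.5,0,0],0],[[0,0,0],0]]'
```

```text
time: 5.58
position: [0.5103, 0.1723, 0.0639]
tool_rot: [0.759, -0.651, -0.0, 0.0]
ft_force: [-1.5, 1.0, 0.2]
grip_width: 0.0182
```

```bash
python3 -m pendant '[[[0,0,0],0],[[0,0,3],0],[[0,0,3],0]]' 26; python3 -m pendant '[[[0,0,0],0],[[0,0,0],0],[[0,0,0],0]]' 0 15;  python3 -m pendant '[[[0,-0.5,-5],0],[[0,-0.8,-6],0],[[0,-1.2,-6],0],[[0,-1.8,-5.3],0],[[0,0,0],0]]'; python3 g.py
```

```text
time: 5.95
position: [0.5103, 0.1723, 0.0579]
tool_rot: [0.759, -0.651, -0.0, 0.0]
ft_force: [-2.8, -1.2, 1.3]
grip_width: 0.0257
time: 6.32
position: [0.5103, 0.1724, 0.0579]
tool_rot: [0.759, -0.651, -0.0, 0.0]
ft_force: [-1.1, -0.8, 0.1]
grip_width: 0.0181
time: 6.95
position: [0.5141, 0.173, 0.0807]
tool_rot: [0.759, -0.651, -0.0, 0.0]
ft_force: [-2.7, -0.9, -0.1]
grip_width: 0.0176
t 6.95 pos [0.5141 0.173  0.0807] yaw -81.29 q [ 0.12  0.67  1.77 -0.    0.71  1.54] F [-2.69 -0.94 -0.13] w 17.6
```

Run:
```python
from rig import camera
import cv2,numpy as np
c=camera("scene")["pixels"];w=camera("wrist")["pixels"]
a=cv2.resize(c[190:290,140:260],(480,400),interpolation=cv2.INTER_CUBIC);b=w[:280,80:400][::1]
o=np.zeros((400,800,3),np.uint8);o[:,:480]=a;o[:280,480:]=b;cv2.imwrite("pics/l1.png",o)
```

```text
(no output)
```

View pics/l1.png

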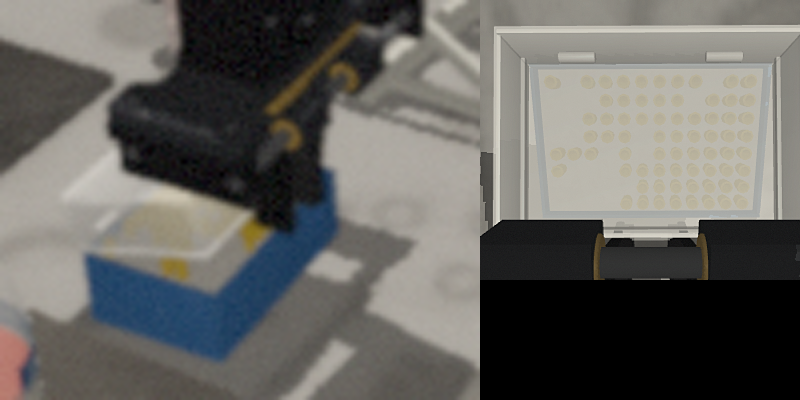

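The lid is coming up with the tab in the pads: in the scene half its front rim is off the box at (215,250). I'll continue along the arc to about 55 degrees.

```bash
python3 -m pendant '[[[0,-2.8,-7],0],[[0,-3.3,-7],0],[[0,-3.8,-6.5],0],[[0,-4.4,-6.3],0],[[0,-4.9,-5.8],0],[[0,-5.5,-5.2],0],[[0,-6,-4.8],0],[[0,-6.2,-4.2],0]]'; python3 -m pendant '[[[0,0,0],0]]'
python3 - <<'E'
from rig import camera
import cv2,numpy as np
c=camera("scene")["pixels"];w=camera("wrist")["pixels"]
a=cv2.resize(c[170:270,140:260],(480,400),interpolation=cv2.INTER_CUBIC);b=w[:280,80:400][::1]
o=np.zeros((400,800,3),np.uint8);o[:,:480]=a;o[:280,480:]=b;cv2.imwrite("pics/l2.png",o)
E
```

```text
time: 8.05
position: [0.5527, 0.1788, 0.1275]
tool_rot: [0.759, -0.652, 0.001, -0.001]
ft_force: [-1.1, 0.1, -0.2]
grip_width: 0.0007
time: 8.18
position: [0.553, 0.1787, 0.1276]
tool_rot: [0.759, -0.652, 0.001, -0.001]
ft_force: [0.5, 0.4, -0.5]
grip_width: 0.0004
```

View pics/l2.png

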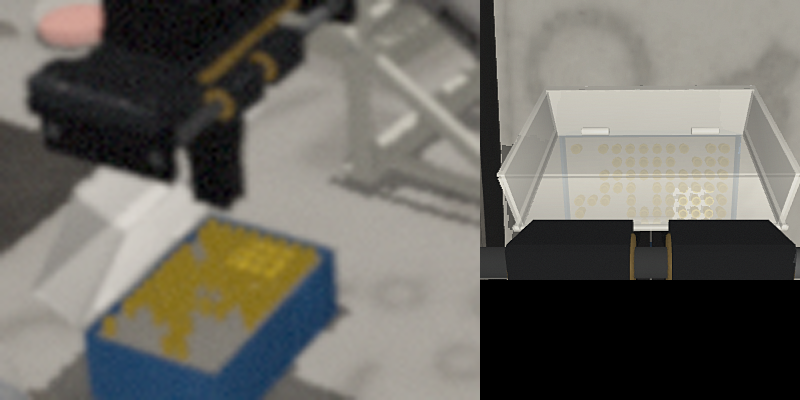

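The tab slipped out at the end, but the lid is up at about 60 degrees and leaning on the closed fingers, with its rim at (185,165) in the scene half. I'll push it over with the finger edge.

```bash
python3 -m pendant '[[[0,-6,0],0],[[0,-8,0],0],[[0,-8,0],0],[[0,-8,0],0],[[0,-8,0],0],[[0,-8,0],0],[[0,-8,0],0],[[0,-8,0],0]]'; python3 -m pendant '[[[0,-4,0],0],[[0,0,0],0],[[0,10,0],0],[[0,20,-10],0],[[0,20,-40],0],[[0,20,-50],0],[[0,0,0],0]]';python3 g.py
python3 - <<'E'
from rig import camera
import cv2,numpy as np
c=camera("scene")["pixels"];w=camera("wrist")["pixels"]
a=cv2.resize(c[170:270,140:260],(480,400),interpolation=cv2.INTER_CUBIC);b=w[:280,80:400][::1]
o=np.zeros((400,800,3),np.uint8);o[:,:480]=a;o[:280,480:]=b;cv2.imwrite("pics/l3.png",o)
E
```

```text
time: 9.28
position: [0.6128, 0.1881, 0.127]
tool_rot: [0.759, -0.651, -0.0, 0.0]
ft_force: [0.0, 0.7, -1.3]
grip_width: 0.0005
time: 10.15
position: [0.5472, 0.1784, 0.2312]
tool_rot: [0.759, -0.651, 0.002, -0.003]
ft_force: [0.1, 0.2, -0.1]
grip_width: 0.0005
t 10.15 pos [0.5472 0.1784 0.2312] yaw -81.28 q [0.12 0.47 1.58 0.   1.08 1.54] F [ 0.09  0.17 -0.12] w 0.5
```

View pics/l3.png

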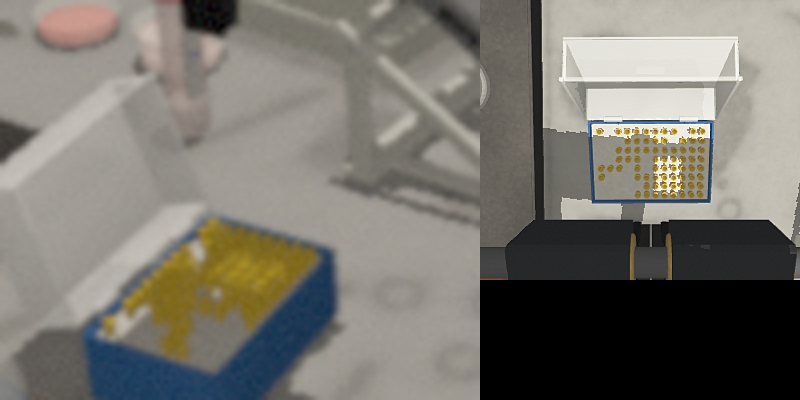

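The lid is fully back: it stands open behind the tips, at (90,170) in the scene half. Next is the pipette. The gripping point is 30 mm buttonward of its centre.

```bash
python3 -m pendant '[[[0,0,-30],6.3],[[0,0,-10],0]]' 36 20 >/dev/null; python3 g.py .566 -.114 .126 -87.6
```

```text
t 10.5 pos [0.5475 0.1781 0.267 ] yaw -87.53 q [0.12 0.44 1.53 0.   1.17 1.65] F [-0.15  0.41 -0.8 ] w 13.2
after turn 0.07 shift [292.6  -6.3 141. ]
```

```bash
python3 -m pendant '[[[50,-1,0],0],[[50,-1,0],0],[[50,-1,0],0],[[50,-1,0],0],[[50,-1,0],0],[[42,-1,0],0],[[0,0,0],0],[[0,0,0],0]]' >/dev/null; python3 g.py .566 -.114 .2 -87.6;  python3 - <<'E'
from rig import camera
import cv2,numpy as np
c=camera("wrist");w=c["pixels"];cv2.imwrite("pics/p1.png",cv2.resize(w,(768,576)))
import pickle;pickle.dump(c,open("w.pkl","wb"))
from h import *
ax=np.array([np.cos(.5236)*np.cos(.041),np.cos(.5236)*np.sin(.041),.5])
print(proj(c,np.array([[.540,-.115,.1055]])+np.outer([0,.03,.054,.103,-.057],ax))*1.5)
E
```

```text
t 11.5 pos [ 0.5647 -0.1129  0.2658] yaw -87.57 q [-0.39  0.44  1.53  0.    1.17  1.14] F [-0.47  0.21  1.06] w 36.4
after turn 0.03 shift [ 1.1 -1.3 65.8]
[[380.36185666 312.79752169]
 [380.64817884 278.27398998]
 [380.90868996 246.86264791]
 [381.55335327 169.1318401 ]
 [379.91170436 367.07500478]]
```

View pics/p1.png

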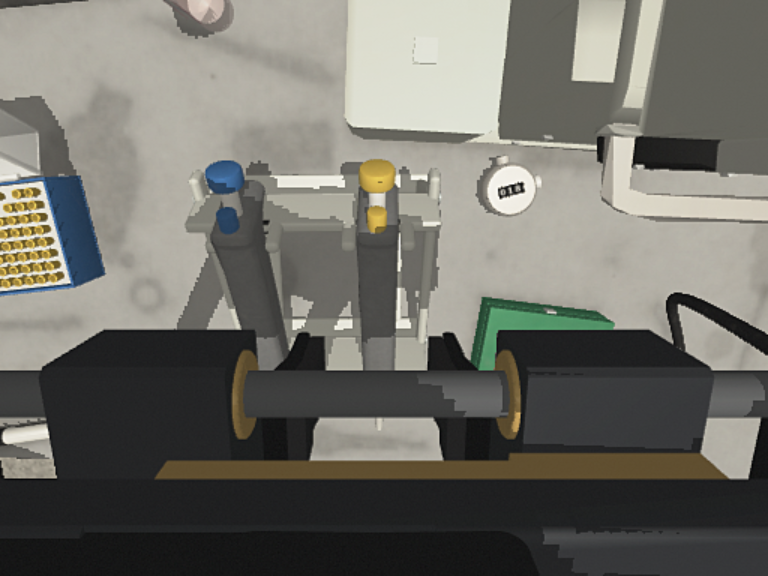

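The wrist view shows the yellow pipette's axis at column 378, midway between the fingers (about 377), and the upper cradle at rows 205-250. The alignment is good, so I descend with the opening narrowed.

```bash
python3 -m pendant '[[[0,-1,30],0],[[0,0,30],0],[[0,0,30],0],[[0,0,20],0],[[0,0,0],0]]' 30; python3 -m pendant '[[[0,0,10],0],[[0,0,10],0],[[0,0,10],0],[[0,0,0],0]]'; python3 g.py .566 -.114 .126 -87.6
```

```text
time: 12.18
position: [0.565, -0.1114, 0.1554]
tool_rot: [0.723, -0.691, -0.002, 0.001]
ft_force: [0.1, -0.9, 0.3]
grip_width: 0.03
time: 12.68
position: [0.5658, -0.1132, 0.1262]
tool_rot: [0.722, -0.692, -0.001, 0.0]
ft_force: [-0.7, -0.1, 0.6]
grip_width: 0.0299
t 12.68 pos [ 0.5658 -0.1132  0.1262] yaw -87.61 q [-0.39  0.62  1.66  0.    0.86  1.14] F [-0.68 -0.07  0.6 ] w 29.9
after turn -0.01 shift [ 0.8 -0.2  0.2]
```

```bash
python3 -m pendant '[[[0,0,0],0],[[0,0,0],0],[[0,0,0],0],[[0,0,0],0]]' 0 15; python3 -m pendant '[[[0,0,-10],0],[[0,0,-15],0],[[0,0,-20],0],[[0,0,-25],0],[[0,0,-30],0],[[0,0,-30],0],[[0,0,-10],0],[[0,0,0],0]]'; python3 g.py;  python3 - <<'E'
from rig import camera
import cv2,numpy as np
c=camera("scene")["pixels"];w=camera("wrist")["pixels"]
o=np.zeros((600,800,3),np.uint8);o[:,:400]=cv2.resize(c[80:230,210:310],(400,600),interpolation=cv2.INTER_CUBIC);o[:300,400:]=cv2.resize(w,(400,300));cv2.imwrite("pics/p2.png",o)
E
```

```text
time: 13.18
position: [0.5665, -0.1135, 0.1273]
tool_rot: [0.722, -0.692, 0.0, -0.0]
ft_force: [1.0, -0.6, -0.1]
grip_width: 0.0215
time: 14.18
position: [0.5665, -0.1134, 0.2679]
tool_rot: [0.722, -0.692, 0.001, -0.0]
ft_force: [-0.5, -0.0, -0.8]
grip_width: 0.0214
t 14.18 pos [ 0.5665 -0.1134  0.2679] yaw -87.6 q [-0.39  0.44  1.53  0.    1.18  1.14] F [-0.46 -0.02 -0.77] w 21.4
```

View pics/p2.png

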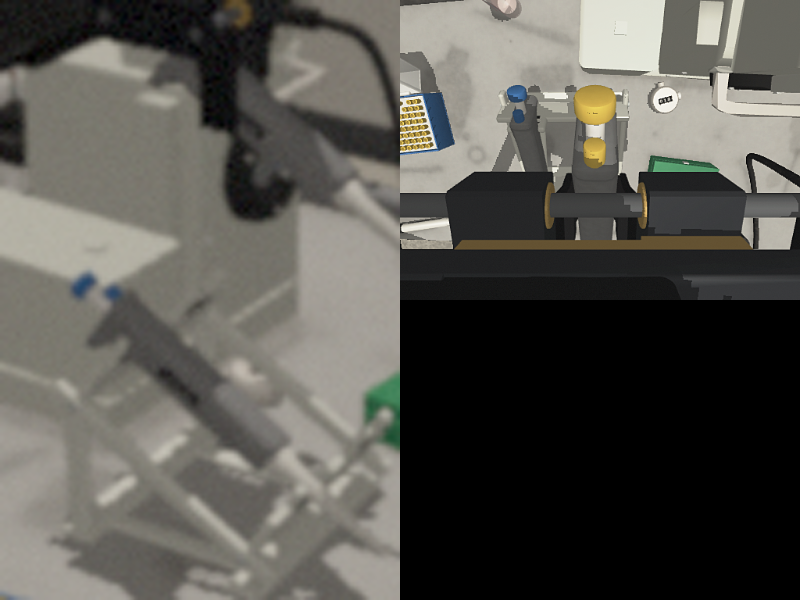

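The pipette came out cleanly: it is held at (270,140) still at about 30 degrees, and the blue one is untouched. This grip can't end upright, though, because the button reaches 73 mm above the grasp and the gripper body starts at 51 mm. I'll lay it back and re-grip at the button so it can hang. Before that I'm checking the clearance to the microscope there.

Run:
```python
from h import *
d=pickle.load(open("cams.pkl","rb"));t,s=d["top"],d["scene"];w=pickle.load(open("w.pkl","rb"))
def ray(c,u,z):
    R=np.asarray(c["R"]);C=-R.T@c["t"];v=R.T@np.linalg.inv(c["mtx"])@np.r_[u,1];return (C+v*(z-C[2])/v[2]).round(3)
print("column foot scene",ray(s,[284.5,163],0), "U piece wrist",[ray(w,np.array([612,210])/1.5,z) for z in(0,.05,.1,.2)],"U top",[ray(t,np.array([517,243])*.64,z) for z in(0,.05,.1,.2)])
print("block edge wrist",[ray(w,np.array(p)/1.5,z) for p in([347,125],[500,142]) for z in(0,.05,.1)])
print("block edge top",[ray(t,np.array([p[0]/4+135,p[1]/4+140]),z) for p in([565,50],[715,55]) for z in(0,.05,.1)])
print("black head top",[ray(t,np.array([588,275])*.64,z) for z in(.1,.2,.3,.4,.5)])
# triangulate yellow button end: top (613,65) scene(390,35)
ax=np.array([np.cos(.5236)*np.cos(.041),np.cos(.5236)*np.sin(.041),.5])
for u in(.08,.09,.095): print(u,(np.array([.540,-.115,.1055])+u*ax).round(4))
# yellow mask in initial wrist pic
import cv2
p=w["pixels"];h=cv2.cvtColor(p,cv2.COLOR_BGR2HSV);m=cv2.inRange(h,(18,140,90),(32,255,255));m[:,:220]=0;m[:, 290:]=0;m[165:]=0
n,l,st,ce=cv2.connectedComponentsWithStats(m);print(st,ce.round(1))
```

```text
column foot scene [ 0.639 -0.304  0.   ] U piece wrist [array([ 0.603, -0.301,  0.   ]), array([ 0.606, -0.277,  0.05 ]), array([ 0.61 , -0.254,  0.1  ]), array([ 0.617, -0.206,  0.2  ])] U top [array([ 0.652, -0.25 ,  0.   ]), array([ 0.646, -0.239,  0.05 ]), array([ 0.64 , -0.228,  0.1  ]), array([ 0.629, -0.206,  0.2  ])]
block edge wrist [array([ 0.659, -0.084,  0.   ]), array([ 0.656, -0.087,  0.05 ]), array([ 0.653, -0.09 ,  0.1  ]), array([ 0.652, -0.205,  0.   ]), array([ 0.649, -0.193,  0.05 ]), array([ 0.647, -0.181,  0.1  ])]
block edge top [array([ 0.656, -0.097,  0.   ]), array([ 0.65 , -0.092,  0.05 ]), array([ 0.644, -0.088,  0.1  ]), array([ 0.656, -0.202,  0.   ]), array([ 0.65 , -0.193,  0.05 ]), array([ 0.644, -0.184,  0.1  ])]
black head top [array([ 0.591, -0.346,  0.1  ]), array([ 0.584, -0.312,  0.2  ]), array([ 0.577, -0.279,  0.3  ]), array([ 0.57 , -0.246,  0.4  ]), array([ 0.564, -0.212,  0.5  ])]
0.08 [ 0.6092 -0.1122  0.1455]
0.09 [ 0.6179 -0.1118  0.1505]
0.095 [ 0.6222 -0.1116  0.153 ]
[[     0      0    512    384 195962]
 [   239    106     24     22    445]
 [   245    137     13     18    201]] [[255.5 191.7]
 [250.9 116.8]
 [250.9 145.7]]
```

The microscope's corner at about (0.62, -0.206, 0.2) would be hit by the gripper body if I gripped the button in the stand. Instead I'll lay the pipette on the free bench in front of the box and re-grip it at the button there.

```bash
python3 -m pendant '[[[0,0,-25],0],[[0,0,-25],0],[[-20,6,0],0],[[-40,11,0],0],[[-50,14,0],0],[[-50,15,0],0],[[-50,15,0],0],[[-50,14,0],0]]' - 30; python3 -m pendant '[[[-40,11,0],0],[[-17,5,0],-5],[[0,0,0],-9],[[0,0,0],-10],[[0,0,0],-10],[[0,0,0],-10],[[0,0,0],-10],[[0,0,0],-10]]'; python3 -m pendant '[[[0,0,0],-10],[[0,0,0],-9],[[0,0,0],-4.6],[[0,0,0],0]]'; python3 g.py .462 .2 .18 0;  python3 - <<'E'
from rig import camera
import cv2,numpy as np
c=camera("scene")["pixels"];w=camera("wrist")["pixels"]
cv2.imwrite("pics/p3s.png",c);cv2.imwrite("pics/p3w.png",w)
E
```

```text
time: 15.28
position: [0.4775, 0.1456, 0.3149]
tool_rot: [0.722, -0.692, -0.002, 0.002]
ft_force: [0.3, 0.3, -1.4]
grip_width: 0.0211
time: 16.27
position: [0.4596, 0.2001, 0.3148]
tool_rot: [0.98, -0.201, -0.003, 0.001]
ft_force: [0.1, 0.3, -0.5]
grip_width: 0.0216
time: 16.77
position: [0.4601, 0.2, 0.3152]
tool_rot: [1.0, -0.0, -0.002, 0.0]
ft_force: [0.6, -0.3, -0.8]
grip_width: 0.0213
t 16.77 pos [0.4601 0.2    0.3152] yaw -0.02 q [0.19 0.28 1.64 0.   1.23 0.19] F [ 0.58 -0.32 -0.78] w 21.3
after turn -0.02 shift [  1.9   0.  135.2]
```

```bash
python3 -m pendant '[[[2,0,50],0],[[0,0,50],0],[[0,0,50],0],[[0,0,50],0],[[0,0,8],0],[[0,0,0],0]]'; python3 -m pendant '[[[0,0,0],0],[[0,0,6],0],[[0,0,8],0],[[0,0,8],0],[[0,0,8],0],[[0,0,0],0]]' - 3;  python3 -m pendant '[[[0,0,6],0],[[0,0,6],0],[[0,0,6],0],[[0,0,0],0]]'; python3 -m pendant '[[[0,0,4],0],[[0,0,4],0],[[0,0,0],0]]'; python3 g.py
```

```text
time: 17.62
position: [0.4644, 0.1997, 0.1093]
tool_rot: [1.0, -0.0, -0.0, -0.0]
ft_force: [0.6, -0.3, -0.4]
grip_width: 0.0213
time: 18.38
position: [0.4636, 0.1994, 0.0782]
tool_rot: [1.0, -0.0, -0.001, 0.0]
ft_force: [0.4, 0.8, -0.2]
grip_width: 0.0214
time: 18.88
position: [0.4639, 0.1994, 0.0605]
tool_rot: [1.0, -0.0, -0.001, 0.0]
ft_force: [-0.7, -1.0, -0.8]
grip_width: 0.0215
time: 19.25
position: [0.464, 0.1995, 0.0528]
tool_rot: [1.0, 0.0, -0.0, 0.0]
ft_force: [0.6, -0.1, -0.5]
grip_width: 0.0217
t 19.25 pos [0.464  0.1995 0.0528] yaw 0.0 q [ 0.18  0.69  1.87 -0.    0.58  0.18] F [ 0.61 -0.1  -0.48] w 21.7
```

```bash
python3 -m pendant '[[[0,0,4],0],[[0,0,4],0],[[0,0,0],0]]'; python3 -m pendant '[[[0,0,4],0],[[0,0,4],0],[[0,0,0],0]]'; python3 g.py;  python3 - <<'E'
from rig import camera
import cv2,numpy as np
c=camera("scene")["pixels"];w=camera("wrist")["pixels"]
o=np.zeros((560,800,3),np.uint8);o[:,:400]=cv2.resize(c[180:320,150:250],(400,560),interpolation=cv2.INTER_CUBIC);o[:300,400:]=cv2.resize(w,(400,300));cv2.imwrite("pics/p4.png",o)
E
```

```text
time: 19.62
position: [0.464, 0.1995, 0.0447]
tool_rot: [1.0, 0.0, -0.0, 0.0]
ft_force: [0.1, -0.9, -0.8]
grip_width: 0.0216
time: 20.0
position: [0.464, 0.1994, 0.0367]
tool_rot: [1.0, -0.0, -0.0, 0.0]
ft_force: [0.7, -0.4, -1.0]
grip_width: 0.0217
t 20.0 pos [0.464  0.1994 0.0367] yaw -0.0 q [ 0.18  0.72  1.88 -0.    0.54  0.18] F [ 0.7  -0.44 -0.97] w 21.7
```

View pics/p4.png

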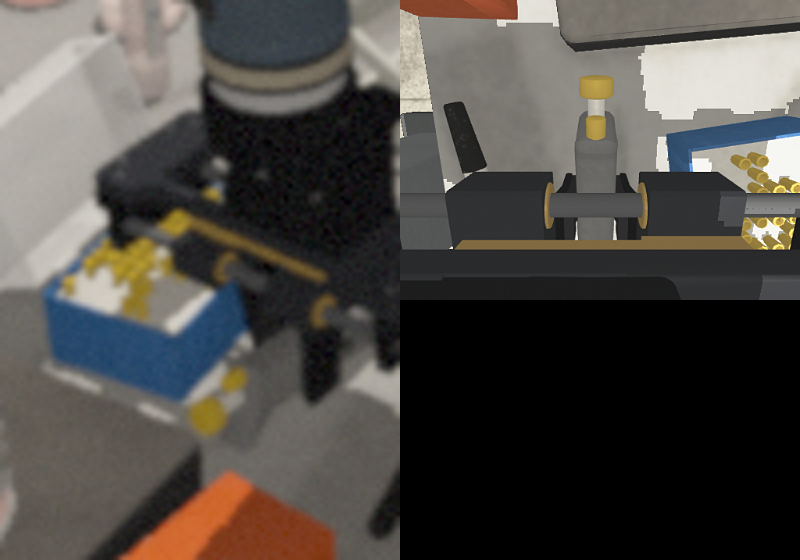

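The pipette now lies nearly level, still held: in the wrist half its button is at (596,87) and its body at (596,150). I'll find the button's world position, then slide the slightly opened fingers along to it.

```bash
python3 - <<'E'
from h import *
from rig import camera
import cv2
w=camera("wrist");p=w["pixels"]
h=cv2.cvtColor(p,cv2.COLOR_BGR2HSV);m=cv2.inRange(h,(15,120,80),(35,255,255));m[:,:220]=0;m[:,290:]=0;m[200:]=0
n,l,st,ce=cv2.connectedComponentsWithStats(m);print(st[1:].tolist())
def ray(c,u,z):
    R=np.asarray(c["R"]);C=-R.T@c["t"];v=R.T@np.linalg.inv(c["mtx"])@np.r_[u,1];return (C+v*(z-C[2])/v[2]).round(4)
for s in st[1:]:
    if s[4]<60: continue
    for z in(.03,.04,.05): print(z,"far",ray(w,[s[0]+s[2]/2,s[1]],z),"near",ray(w,[s[0]+s[2]/2,s[1]+s[3]],z),"L",ray(w,[s[0],s[1]+s[3]/2],z)[0],"R",ray(w,[s[0]+s[2],s[1]+s[3]/2],z)[0])
E
python3 g.py
```

```text
[[229, 96, 45, 31, 1249], [238, 148, 26, 31, 735]]
0.03 far [0.4645 0.2738 0.03  ] near [0.4645 0.2608 0.03  ] L 0.4547 R 0.4742
0.04 far [0.4644 0.2734 0.04  ] near [0.4644 0.2613 0.04  ] L 0.4554 R 0.4735
0.05 far [0.4644 0.2731 0.05  ] near [0.4644 0.2618 0.05  ] L 0.456 R 0.4728
0.03 far [0.4642 0.2517 0.03  ] near [0.4642 0.2376 0.03  ] L 0.4584 R 0.4701
0.04 far [0.4642 0.2528 0.04  ] near [0.4642 0.2397 0.04  ] L 0.4588 R 0.4697
0.05 far [0.4642 0.2539 0.05  ] near [0.4642 0.2418 0.05  ] L 0.4592 R 0.4693
t 20.15 pos [0.4642 0.1995 0.0371] yaw -0.01 q [0.18 0.72 1.88 0.   0.54 0.18] F [ 0.91 -0.15 -0.11] w 21.8
```

```bash
python3 -m pendant '[[[0,0,0],0],[[0,-12,0],0],[[0,-20,0],0],[[0,-20,0],0],[[0,-13.5,6],0],[[0,0,0],0]]' 27 10; python3 g.py; python3 -m pendant '[[[0,0,0],0],[[0,0,0],0],[[0,0,0],0],[[0,0,0],0]]' 0 10
```

```text
time: 20.9
position: [0.4639, 0.2661, 0.0306]
tool_rot: [1.0, 0.001, -0.0, 0.0]
ft_force: [0.0, 0.3, 0.4]
grip_width: 0.027
t 20.9 pos [0.4639 0.2661 0.0306] yaw 0.11 q [ 0.31  0.75  1.8  -0.    0.59  0.31] F [0.05 0.28 0.41] w 27.0
time: 21.4
position: [0.4641, 0.2646, 0.0311]
tool_rot: [1.0, -0.0, -0.0, 0.0]
ft_force: [-0.1, -1.0, -0.1]
grip_width: 0.0171
```

The 17 mm reading means the button is gripped. Lifting lightly so the pipette swings down to hang.

```bash
python3 -m pendant '[[[0,0,-15],0],[[0,0,-30],0],[[0,0,-40],0],[[0,0,-40],0],[[0,0,-40],0],[[0,0,-40],0],[[0,0,-40],0],[[0,0,-40],0]]' - 6; python3 -m pendant '[[[0,0,-30],0],[[0,0,-15],0],[[0,0,0],0],[[0,0,0],0]]'; python3 g.py
python3 - <<'E'
from rig import camera
import cv2,numpy as np,pickle
s=camera("scene");t=camera("top");w=camera("wrist")
pickle.dump(dict(scene=s,top=t,wrist=w),open("c2.pkl","wb"))
for n,c in(("s",s),("t",t),("w",w)): cv2.imwrite(f"pics/h{n}.png",c["pixels"])
E
```

```text
time: 22.4
position: [0.4634, 0.2648, 0.3184]
tool_rot: [1.0, -0.0, 0.0, -0.0]
ft_force: [1.2, 1.0, -1.7]
grip_width: 0.0167
time: 22.9
position: [0.4633, 0.2647, 0.3597]
tool_rot: [1.0, -0.0, -0.001, 0.0]
ft_force: [0.0, 0.1, -1.7]
grip_width: 0.0166
t 22.9 pos [0.4633 0.2647 0.3597] yaw -0.01 q [0.31 0.28 1.5  0.   1.36 0.31] F [ 0.03  0.07 -1.69] w 16.6
```

```bash
python3 -m pendant '[[[3,2,-15],0],[[6,5,-15],0],[[9,8,0],0],[[12,11,0],0],[[14,12,0],0],[[14,12,0],0],[[14,12,0],0],[[10,9,0],0]]'; python3 -m pendant '[[[8,7,0],0],[[5,5,0],0],[[3,3,0],0],[[0,0,0],0],[[0,0,0],0],[[0,0,0],0],[[0,0,0],0],[[0,0,0],0]]'; python3 g.py .562 .179 .34 0
python3 - <<'E'
from rig import camera
import cv2,numpy as np,pickle
s=camera("scene");t=camera("top");w=camera("wrist")
pickle.dump(dict(scene=s,top=t,wrist=w),open("c3.pkl","wb"))
c=s["pixels"]
o=np.zeros((600,800,3),np.uint8);o[:,:480]=cv2.resize(c[80:280,120:280],(480,600),interpolation=cv2.INTER_CUBIC);o[:240,480:]=cv2.resize(w["pixels"],(320,240));o[240:480,480:]=cv2.resize(t["pixels"],(320,240));cv2.imwrite("pics/v1.png",o)
E
```

```text
time: 24.05
position: [0.5473, 0.193, 0.3908]
tool_rot: [1.0, -0.0, -0.0, 0.0]
ft_force: [-0.8, 0.3, -0.4]
grip_width: 0.0169
time: 25.05
position: [0.5621, 0.1791, 0.3911]
tool_rot: [1.0, 0.0, 0.0, -0.0]
ft_force: [-0.1, 0.4, -1.1]
grip_width: 0.0167
t 25.05 pos [0.5621 0.1791 0.3911] yaw 0.01 q [0.12 0.35 1.32 0.   1.47 0.12] F [-0.1   0.43 -1.08] w 16.7
after turn 0.01 shift [-0.1  0.1 51.1]
```

View pics/v1.png

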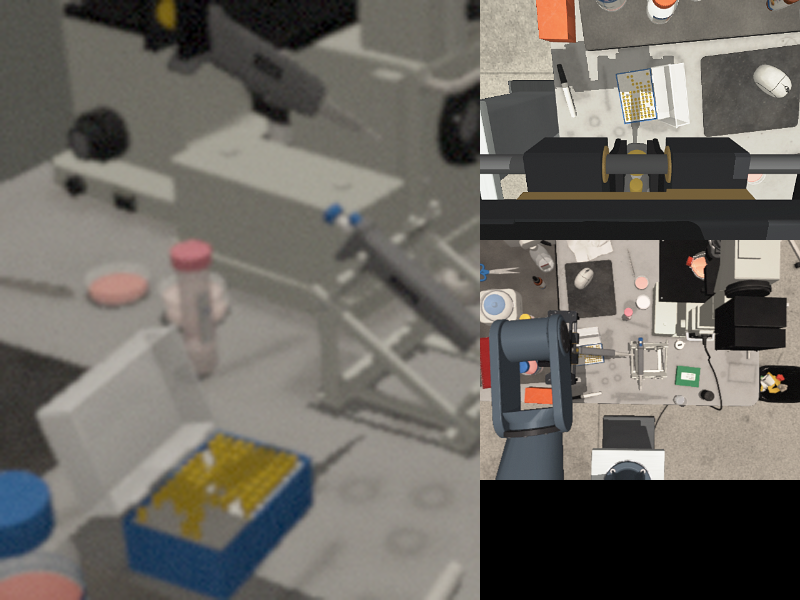

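Not upright: in the top half the pipette still lies shallow, nozzle to -y (from (580,350) to (630,352)), with the pads' friction holding it. I have used all 12 views, so from here I measure its pitch with image code. First I loosen to 3 N.

```bash
cat > tilt.py <<'E'
# pitch (deg below level, nozzle to -tool... dir) from differencing against start pictures
from h import *
import cv2,sys
from rig import camera,robot
def ev(cams,pos,ydir,lat=0.):
    d=pickle.load(open("cams.pkl","rb"));out={}
    piv=np.array(pos)+[0,0,-.003]
    for n in("scene","top"):
        D=np.abs(cams[n]["pixels"].astype(int)-d[n]["pixels"]).max(2).astype(np.float32)
        D=(cv2.GaussianBlur(D,(3,3),0)>25).astype(np.float32)
        sc=[]
        for ph in range(0,111,3):
            a=np.radians(ph);v=np.array([*(np.cos(a)*np.array(ydir)),-np.sin(a)])
            L=np.linspace(.06,.236,60)[:,None];p=proj(cams[n],piv+L*v)
            val=cv2.remap(D,p[:,:1].astype(np.float32),p[:,1:].astype(np.float32),cv2.INTER_LINEAR)
            q=proj(cams[n],piv+np.linspace(.25,.30,15)[:,None]*v) # beyond the nozzle
            sc.append(val.mean())
        out[n]=np.array(sc).round(2)
    s=out["scene"]+out["top"]
    print("best",[3*i for i in np.argsort(-s)[:4]],"scene",out["scene"].tolist(),"top",out["top"].tolist())
if __name__=="__main__":
    o=robot.get_obs();R=Ro.from_quat(o["tool_rot"]).as_matrix()
    cams={n:camera(n) for n in("scene","top")}
    ev(cams,o["position"],R[:2,1]);print(o["position"],o["grip_width"],o["ft_force"].round(1),o["moment"].round(3),o["time"])
E
python3 - <<'E'
from tilt import *
ev(pickle.load(open("c3.pkl","rb")),[.5621,.1791,.3911],[0,-1])
E
python3 -m pendant '[[[0,0,0],0],[[0,0,0],0],[[0,0,0],0]]' - 3; python3 tilt.py
```

```text
best [np.int64(108), np.int64(105), np.int64(99), np.int64(33)] scene [0.0, 0.0, 0.0, 0.0, 0.0, 0.0, 0.0, 0.03999999910593033, 0.12999999523162842, 0.23000000417232513, 0.3499999940395355, 0.5899999737739563, 0.5, 0.49000000953674316, 0.3700000047683716, 0.20000000298023224, 0.07000000029802322, 0.0, 0.0, 0.0, 0.0, 0.0, 0.0, 0.0, 0.0, 0.0, 0.0, 0.0, 0.0, 0.0, 0.0, 0.0, 0.019999999552965164, 0.03999999910593033, 0.019999999552965164, 0.09000000357627869, 0.15000000596046448] top [0.3799999952316284, 0.36000001430511475, 0.3400000035762787, 0.3199999928474426, 0.3199999928474426, 0.3199999928474426, 0.33000001311302185, 0.3400000035762787, 0.3499999940395355, 0.3700000047683716, 0.4000000059604645, 0.4399999976158142, 0.49000000953674316, 0.5299999713897705, 0.5799999833106995, 0.5799999833106995, 0.6399999856948853, 0.699999988079071, 0.7400000095367432, 0.7799999713897705, 0.8100000023841858, 0.7900000214576721, 0.7699999809265137, 0.8700000047683716, 1.0, 1.0, 1.0, 1.0, 1.0, 1.0, 1.0, 1.0, 1.0, 1.0, 1.0, 1.0, 1.0]
time: 25.58
position: [0.5622, 0.179, 0.3911]
tool_rot: [1.0, -0.0, -
[... 531 characters left out ...]
9000000357627869, 0.15000000596046448] top [0.41999998688697815, 0.4000000059604645, 0.38999998569488525, 0.3799999952316284, 0.3700000047683716, 0.36000001430511475, 0.36000001430511475, 0.36000001430511475, 0.36000001430511475, 0.3700000047683716, 0.3799999952316284, 0.38999998569488525, 0.41999998688697815, 0.46000000834465027, 0.5099999904632568, 0.5400000214576721, 0.6100000143051147, 0.6899999976158142, 0.7599999904632568, 0.8100000023841858, 0.8100000023841858, 0.7900000214576721, 0.7699999809265137, 0.8700000047683716, 1.0, 1.0, 1.0, 1.0, 1.0, 1.0, 1.0, 1.0, 1.0, 1.0, 1.0, 1.0, 1.0]
[0.56220771 0.17901045 0.39108285] 0.016836216102583228 [-0.1  0.5 -1.6] [ 0.044 -0.065  0.018] 25.575
```

```bash
cat > tl.py <<'E'
from tilt import *
def main():
    d=pickle.load(open("cams.pkl","rb"));o=robot.get_obs();R=Ro.from_quat(o["tool_rot"]).as_matrix()
    c=camera("scene");D=np.abs(c["pixels"].astype(int)-d["scene"]["pixels"]).max(2).astype(np.float32)
    D=(cv2.GaussianBlur(D,(3,3),0)>25).astype(np.float32);s=[]
    A=np.arange(0,125,2)
    for ph in A:
        a=np.radians(ph);v=np.array([*(np.cos(a)*R[:2,1]),-np.sin(a)])
        p=proj(c,o["position"]+[0,0,-.003]+np.linspace(.06,.236,60)[:,None]*v).astype(np.float32)
        s.append(cv2.remap(D,p[:,:1],p[:,1:],cv2.INTER_LINEAR).mean())
    s=np.array(s);print("pitch profile",{int(a):round(float(x),2) for a,x in zip(A,s) if x>.12},"centroid",round(float((A*s**2).sum()/(s**2).sum()),1))
    print(round(o["time"],2),o["position"].round(4),"w",round(o["grip_width"]*1e3,1),o["ft_force"].round(1))
    return o,c,D
if __name__=="__main__": main()
E
python3 tl.py; python3 -m pendant '[[[0,0,15],0],[[0,0,15],0],[[0,0,0],0],[[0,0,-50],0],[[0,0,0],0],[[0,0,0],0]]' - 3; python3 tl.py
```

```text
pitch profile {26: 0.15, 28: 0.22, 30: 0.3, 32: 0.46, 34: 0.59, 36: 0.53, 38: 0.51, 40: 0.45, 42: 0.44, 44: 0.27, 46: 0.18, 106: 0.12, 108: 0.15, 110: 0.15, 112: 0.16, 114: 0.13} centroid 42.1
25.68 [0.5622 0.179  0.3911] w 17.1 [ 0.7 -0.1 -1.2]
time: 26.48
position: [0.562, 0.179, 0.4109]
tool_rot: [1.0, -0.0, -0.0, 0.0]
ft_force: [-0.4, 0.6, -1.2]
grip_width: 0.0173
pitch profile {52: 0.13, 54: 0.16, 56: 0.21, 58: 0.39, 60: 0.54, 62: 0.6, 64: 0.62, 66: 0.66, 68: 0.63, 70: 0.58, 72: 0.54, 74: 0.51, 76: 0.4, 78: 0.21} centroid 66.9
26.48 [0.562  0.179  0.4109] w 17.3 [-0.4  0.6 -1.2]
```

The jerk worked: the pitch went from about 36 to 67 degrees. Once more.

```bash
python3 -m pendant '[[[0,0,15],0],[[0,0,15],0],[[0,0,20],0],[[0,0,0],0],[[0,0,-50],0],[[0,0,0],0],[[0,0,0],0]]' - 3; python3 tl.py
```

```text
time: 27.4
position: [0.562, 0.179, 0.411]
tool_rot: [1.0, -0.0, -0.0, 0.0]
ft_force: [0.2, -0.8, -1.1]
grip_width: 0.0177
pitch profile {60: 0.14, 62: 0.19, 64: 0.25, 66: 0.37, 68: 0.47, 70: 0.58, 72: 0.58, 74: 0.58, 76: 0.57, 78: 0.59, 80: 0.55, 82: 0.52, 84: 0.48, 86: 0.35, 88: 0.2} centroid 75.8
27.4 [0.562 0.179 0.411] w 17.7 [ 0.2 -0.8 -1.1]
```

```bash
python3 -m pendant '[[[0,-8,10],0],[[0,-12,10],0],[[0,-12,10],0],[[0,-8,5],0],[[0,0,0],0],[[0,16,-25],0],[[0,12,-8],0],[[0,8,-2],0]]' - 3;  python3 -m pendant '[[[0,4,0],0],[[0,0,0],0],[[0,0,0],0]]'; python3 tl.py
```

```text
time: 28.45
position: [0.5625, 0.1822, 0.4119]
tool_rot: [1.0, -0.0, 0.001, -0.0]
ft_force: [1.2, -0.2, -1.7]
grip_width: 0.0177
time: 28.82
position: [0.562, 0.1792, 0.4105]
tool_rot: [1.0, 0.0, -0.001, -0.0]
ft_force: [-1.3, -0.3, -0.5]
grip_width: 0.0177
pitch profile {64: 0.13, 66: 0.18, 68: 0.25, 70: 0.36, 72: 0.45, 74: 0.55, 76: 0.58, 78: 0.57, 80: 0.57, 82: 0.6, 84: 0.55, 86: 0.52, 88: 0.5, 90: 0.36, 92: 0.26} centroid 80.0
28.82 [0.562  0.1792 0.4105] w 17.7 [-1.3 -0.3 -0.5]
```

```bash
python3 -m pendant '[[[0,-8,10],0],[[0,-12,10],0],[[0,-12,10],0],[[0,-8,10],0],[[0,0,0],0],[[0,18,-32],0],[[0,12,-6],0],[[0,7,-2],0]]' - 3;  python3 -m pendant '[[[0,3,0],0],[[0,0,0],0],[[0,0,0],0]]'; python3 tl.py; python3 -m pendant '[[[0,0,0],0],[[0,0,0],0],[[0,0,0],0]]' - 20
python3 - <<'E'
from tl import *
o,c,D=main()
# 2-D fit: pitch and lateral lean, body strip model: maximise mean over strip of +-9 mm body, minus outside
piv=o["position"]+[0,0,-.003];best=[]
t=camera("top");t0=pickle.load(open("cams.pkl","rb"))["top"]
cv2.imwrite("pics/fin_d.png",D*255)
for ph in range(60,116,2):
    for la in range(-24,25,3):
        a,b=np.radians(ph),np.radians(la)
        v=np.array([np.sin(b)*np.sin(a),-np.cos(a),-np.sin(a)*np.cos(b)]);v/=np.linalg.norm(v)
        P=piv+np.linspace(.055,.155,40)[:,None]*v
        Q=piv+np.linspace(.165,.234,28)[:,None]*v
        f=lambda X:cv2.remap(D,*[proj(c,X).astype(np.float32)[:,[i]] for i in(0,1)],cv2.INTER_LINEAR).mean()
        out=piv+np.linspace(.245,.27,8)[:,None]*v
        best.append((f(P)+f(Q)-.5*f(out),ph,la))
best.sort(reverse=True);print([(round(float(x),2),p,l) for x,p,l in best[:14]])
E
```

```text
time: 29.88
position: [0.5623, 0.1812, 0.4114]
tool_rot: [1.0, -0.0, 0.0, -0.0]
ft_force: [0.2, -0.7, -0.7]
grip_width: 0.0178
time: 30.25
position: [0.562, 0.1793, 0.4104]
tool_rot: [1.0, 0.0, -0.001, -0.0]
ft_force: [-0.6, -0.2, -1.0]
grip_width: 0.0174
pitch profile {64: 0.13, 66: 0.16, 68: 0.22, 70: 0.32, 72: 0.41, 74: 0.52, 76: 0.56, 78: 0.58, 80: 0.57, 82: 0.58, 84: 0.55, 86: 0.53, 88: 0.51, 90: 0.42, 92: 0.31, 94: 0.16} centroid 80.8
30.25 [0.562  0.1793 0.4104] w 17.4 [-0.6 -0.2 -1. ]
time: 30.68
position: [0.5622, 0.1791, 0.4111]
tool_rot: [1.0, 0.0, -0.0, -0.0]
ft_force: [0.1, -0.3, -1.2]
grip_width: 0.0163
pitch profile {64: 0.13, 66: 0.16, 68: 0.23, 70: 0.32, 72: 0.41, 74: 0.52, 76: 0.57, 78: 0.57, 80: 0.57, 82: 0.58, 84: 0.55, 86: 0.54, 88: 0.51, 90: 0.42, 92: 0.31, 94: 0.15} centroid 80.8
30.68 [0.5622 0.1791 0.4111] w 16.3 [ 0.1 -0.3 -1.2]
[(2.0, 68, 21), (2.0, 64, 18), (1.97, 66, 18), (1.95, 62, 18), (1.94, 68, 18), (1.9, 60, 21), (1.84, 66, 21), (1.83, 70, 18), (1.77, 66, 15), (1.75, 64, 21), (1.74, 68, 24), (1.73, 64, 15), (1.72, 68, 15), (1.71, 62, 21)][ WARN:0@2.866] global loadsave.cpp:1063 imwrite_ Unsupported depth image for selected encoder is fallbacked to CV_8U.
```

Run:
```python
from tl import *
o,c,D=main();piv=o["position"]+[0,0,-.003]
w=camera("wrist");pickle.dump(dict(s=c,w=w,o=o),open("c4.pkl","wb"))
P=proj(c,piv+np.outer([0,.05,.1,.15,.238],[0,0,-1.]));print("vertical predicted",P.round(0).tolist())
print("wrist pred",proj(w,piv+np.outer([0,.05,.1,.15,.238],[0,0,-1.])).round(0).tolist())
x0,x1=int(P[:,0].min())-24,int(P[:,0].max())+34;y0,y1=int(P[0,1]),int(P[-1,1])+12
print(x0,y0)
g=cv2.cvtColor(c["pixels"],cv2.COLOR_BGR2GRAY)
for r in range(y0,y1,2): print(r,''.join("#" if D[r,k] and g[r,k]<95 else "+" if D[r,k] else "." for k in range(x0,x1)))
```

```text
pitch profile {64: 0.13, 66: 0.16, 68: 0.22, 70: 0.32, 72: 0.41, 74: 0.52, 76: 0.57, 78: 0.57, 80: 0.57, 82: 0.58, 84: 0.56, 86: 0.54, 88: 0.51, 90: 0.42, 92: 0.31, 94: 0.16} centroid 80.8
30.77 [0.5622 0.1791 0.4111] w 16.5 [-0.3  0.8 -0.8]
vertical predicted [[177.0, 75.0], [179.0, 102.0], [182.0, 127.0], [184.0, 151.0], [188.0, 191.0]]
wrist pred [[251.0, 260.0], [251.0, 224.0], [251.0, 202.0], [251.0, 187.0], [251.0, 170.0]]
152 74
74 .....................#####......#####.................................
76 ......................####.......####.................................
78 ......................................................................
80 ......................................................................
82 ......................................................................
84 ......................................#...............................
86 ....................######...........###..............................
88 ...............############.....########..............................
90 ...............#########################.........................
[... 3426 characters left out ...]
++.......................
184 .............................................++.......................
186 ......................................................................
188 .......................++++...........................................
190 ....................+++++++...........................................
192 .............++++++++.................................................
194 ...........++++++++...................................................
196 .........+++++++++....................................................
198 .......+++++++++......................................................
200 ....+++++++...........................................................
```

The silhouette shows a dark body from (184,102) to (191,144), ending at row 150, where the model puts it when upright. That is a lean of about 7-9 degrees, nozzle towards -y, so it is nearly upright. I'll tighten, centre and lower it, then check from the wrist and scene pictures.

```bash
python3 -m pendant '[[[0,-4,4],0],[[0,-6,8],0],[[0,-6,12],0],[[0,-5,12],0],[[0,-4,12],0],[[0,0,12],0],[[0,0,10],0],[[0,0,6],0]]' - 25; python3 -m pendant '[[[0,0,4],0],[[0,0,0],0],[[0,0,0],0],[[0,0,0],0],[[0,0,0],0]]'
python3 - <<'E'
from tl import *
o,c,D=main();piv=o["position"]+[0,0,-.003]
g=cv2.cvtColor(c["pixels"],cv2.COLOR_BGR2GRAY);w=camera("wrist")
P=proj(c,piv+np.outer([.05,.152,.238],[0,0,-1.]));print("scene vertical pred",P.round(1).tolist())
cen=[]
for r in range(int(P[0,1])+6,int(P[1,1])-4,4):
    k=np.where((D[r]>0)&(g[r]<95))[0];k=k[(k>150)&(k<225)];cen.append((r,round(float(k.mean()),1),len(k)))
print(cen)
# tip: light nozzle against dark/yellow box? print gray-diff rows below body
for r in range(int(P[1,1])-2,int(P[2,1])+10,2): print(r,''.join("#" if D[r,k] else "." for k in range(165,225)))
W=proj(w,piv+np.outer([.05,.1,.152,.2,.238],[0,0,-1.]));print("wrist pred",W.round(0).tolist())
h=cv2.cvtColor(w["pixels"],cv2.COLOR_BGR2GRAY)
for r in range(120,236,4): print(r,' '.join("%3d"%h[r,k] for k in range(226,278,2)))
E
```

```text
time: 31.88
position: [0.5621, 0.2038, 0.3343]
tool_rot: [1.0, -0.0, -0.0, 0.0]
ft_force: [-0.2, 0.1, -0.5]
grip_width: 0.0159
time: 32.5
position: [0.5623, 0.204, 0.3313]
tool_rot: [1.0, -0.0, 0.0, -0.0]
ft_force: [-0.4, -0.1, -1.5]
grip_width: 0.016
pitch profile {0: 0.19, 66: 0.15, 68: 0.22, 70: 0.3, 72: 0.41, 74: 0.53, 76: 0.58, 78: 0.58, 80: 0.62, 82: 0.83, 84: 0.77, 86: 0.64, 88: 0.66, 90: 0.62, 92: 0.44, 94: 0.31, 96: 0.2, 102: 0.19, 104: 0.21, 106: 0.24, 108: 0.23, 110: 0.27, 112: 0.29, 114: 0.29, 116: 0.31, 118: 0.32, 120: 0.33, 122: 0.33, 124: 0.27} centroid 87.3
32.5 [0.5623 0.204  0.3313] w 16.0 [-0.4 -0.1 -1.5]
scene vertical pred [[174.1, 146.6], [179.3, 193.5], [183.3, 229.3]]
[(152, 179.5, 16), (156, 180.5, 16), (160, 181.5, 16), (164, 182.0, 15), (168, 183.0, 15), (172, 183.0, 15), (176, 184.5, 14), (180, 184.5, 14), (184, 185.5, 14), (188, 186.0, 13)]
191 .##########.....#########...................................
193 #######...........####......................................
195 ######..............######..................................
197 #####..............
[... 3865 characters left out ...]
 102 101 100  99 100  98  96  95  90  80 152 230 249
212 117 245  71  94  97 101 101 102 102 102 101 100  99  98  97  98 100  99  98  96  96  91  82 198 210 252
216 167  73  76  94  94  98  98 102 101 101 101 101 100 100  97  98  97  94  96  96  96  92  91 254 246 253
220 225 111  86  96  95  97  99  98  98  99  97 102  98  99  99  99  96  98  98  97  97  94  85 141 151 155
224 132  47  41  44  45 100  98  98  99  99  99  98  99  99  99 101 100  99  99  99  57  42  43  60  61  18
228  36  36  35  37  32 105  99 101 104 100 100  99 100  98  98  97 100 101  99 102  43  35  35  35  37  32
232  35  35  35  36  32 108 102 101 102 100 100 100 102 103 102 102  99  98  98 100  43  36  34  36  37  37
```

```bash
python3 - <<'E'
from tl import *
o,c,D=main()
print("tip pred",proj(c,np.array([[.562,.183,.091],[.562,.204,.091]])).round(1).tolist())
d=pickle.load(open("cams.pkl","rb"));t=camera("top")
T=(np.abs(t["pixels"].astype(int)-d["top"]["pixels"]).max(2)>30)
for n,m,(x0,x1,y0,y1) in [("blue scene",D,(228,262,150,220)),("tube scene",D,(176,192,160,205)),("beaker scene",D,(345,364,182,208)),("tube top",T,(228,246,108,128)),("blue top",T,(250,264,155,240)),("beaker top",T,(310,330,248,265))]:
    print(n,round(float(m[y0:y1,x0:x1].mean()),3))
p=c["pixels"];print("lid region changed",round(float(D[185:245,130:175].mean()),2))
E
python3 -m pendant '[[[0,0,0],0],[[0,0,0],0]]'; python3 tl.py
```

```text
pitch profile {0: 0.17, 66: 0.13, 68: 0.21, 70: 0.3, 72: 0.4, 74: 0.53, 76: 0.58, 78: 0.58, 80: 0.62, 82: 0.84, 84: 0.77, 86: 0.64, 88: 0.67, 90: 0.62, 92: 0.43, 94: 0.29, 96: 0.2, 102: 0.19, 104: 0.22, 106: 0.24, 108: 0.24, 110: 0.27, 112: 0.29, 114: 0.29, 116: 0.31, 118: 0.31, 120: 0.33, 122: 0.33, 124: 0.27} centroid 87.4
32.6 [0.5622 0.204  0.3312] w 15.7 [0.6 0.7 0.1]
tip pred [[190.2, 224.3], [183.4, 229.1]]
blue scene 0.039
tube scene 0.726
beaker scene 0.223
tube top 0.0
blue top 0.0
beaker top 0.0
lid region changed 0.32
time: 32.95
position: [0.5622, 0.204, 0.3311]
tool_rot: [1.0, -0.0, -0.0, -0.0]
ft_force: [-0.2, 0.3, -0.4]
grip_width: 0.0155
pitch profile {0: 0.16, 66: 0.13, 68: 0.22, 70: 0.3, 72: 0.41, 74: 0.53, 76: 0.58, 78: 0.59, 80: 0.62, 82: 0.83, 84: 0.76, 86: 0.64, 88: 0.67, 90: 0.64, 92: 0.43, 94: 0.29, 96: 0.2, 102: 0.19, 104: 0.21, 106: 0.24, 108: 0.24, 110: 0.27, 112: 0.29, 114: 0.29, 116: 0.31, 118: 0.31, 120: 0.34, 122: 0.33, 124: 0.27} centroid 87.5
32.95 [0.5622 0.204  0.3311] w 15.5 [-0.2  0.3 -0.4]
```

```bash
cat > row.py <<'E'
from tl import *
o,c,D=main();g=cv2.cvtColor(c["pixels"],cv2.COLOR_BGR2GRAY)
print("body",[(r,int(((D[r]>0)&(g[r]<95))[165:210].sum()),float(np.where((D[r]>0)&(g[r]<95))[0].clip(165,210).mean().round(1))) for r in(156,170,184,188,190,192,194,196)])
E
python3 -m pendant '[[[0,0,0],0],[[0,0,0],0],[[0,0,0],0],[[0,0,0],0]]' - 12; python3 row.py|grep -v pro; python3 -m pendant '[[[0,0,0],0],[[0,0,0],0],[[0,0,0],0],[[0,0,0],0],[[0,0,0],0],[[0,0,0],0],[[0,0,0],0],[[0,0,0],0]]' >/dev/null; python3 row.py|grep -v pro;python3 -m pendant '[[[0,0,0],0],[[0,0,0],0],[[0,0,0],0],[[0,0,0],0],[[0,0,0],0],[[0,0,0],0],[[0,0,0],0],[[0,0,0],0]]' >/dev/null; python3 row.py|grep -v pro
```

```text
time: 33.5
position: [0.5622, 0.204, 0.3311]
tool_rot: [1.0, -0.0, 0.0, -0.0]
ft_force: [-0.1, -0.9, -0.1]
grip_width: 0.0166
33.5 [0.5622 0.204  0.3311] w 16.6 [-0.1 -0.9 -0.1]
body [(156, 16, 204.4), (170, 15, 205.3), (184, 14, 199.9), (188, 13, 201.1), (190, 11, 204.7), (192, 5, 207.5), (194, 0, 210.0), (196, 0, 210.0)]
34.55 [0.5622 0.204  0.3311] w 16.8 [-0.7 -0.6 -0.9]
body [(156, 16, 204.4), (170, 16, 205.3), (184, 14, 201.0), (188, 13, 201.3), (190, 11, 204.5), (192, 5, 207.5), (194, 0, 210.0), (196, 0, 210.0)]
35.6 [0.5622 0.204  0.3311] w 16.8 [ 0.5  0.1 -0.8]
body [(156, 16, 204.4), (170, 16, 205.2), (184, 14, 200.2), (188, 13, 201.3), (190, 11, 204.5), (192, 5, 207.5), (194, 0, 210.0), (196, 0, 210.0)]
```

The grip is elastic and stable: 16.8 mm at 12 N, with the silhouette unchanged over 2 s. Handing in.

```bash
python3 -c "
from rig import order
print(order.hand_in())"
```

```text
the job is handed in; nothing more can be done
None
```

I handed the job in at about 35.6 s of the 54 s allowed, with the yellow-button pipette hanging nearly upright over the tips and the lid fully back. No verdict was reported.

**What I did**
- **Lid:** I pinched the tab, swung the lid up to about 60 degrees, and pushed it over to the stop with the closed fingers. The picture after that showed it fully open.
- **Pipette:** I drew it out of the stand, but that grip could not end upright because the button would have hit the gripper body. I laid it on the bench, gripped it again at the button, and used small upward jerks at a 3 N grip to swing it down. I then tightened the grip, centred it and lowered it.

**Last checks**
- **Upright:** the silhouette in the scene camera gives a lean of about 0.1 to 0.15 rad (limit 0.30). I measured sideways lean only roughly.
- **Nozzle:** I estimate it at about (0.562, 0.183, 0.091) m, which is 91 mm above the box's underside and near the middle of the tips.
- **Hold:** it is held at 12 N with a 16.8 mm opening. The silhouette and opening did not change over the last 2 s. At 25 N the opening had been creeping smaller, so I lowered the force.
- **Other objects:** the top camera shows no change at the blue pipette, tube or beaker. The scene camera showed differences at the tube (0.73 of the pixels) and the beaker (0.22). The pipette and gripper stand in front of the tube there, but I did not trace the beaker difference.

The 12-picture limit was used up before the pipette was upright, so I checked the final pose by image code only, not by eye.

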